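# Stack and latch a two-tier burner kit frame

### The arm

A 6-joint arm with a two-finger parallel gripper is mounted at the origin on the work surface. World frame = base frame: x ahead of the robot, y to its left, z up, the work surface at z = 0. Lengths are in mm, angles in degrees, forces in N, time in s.
With the tool pointing down it reaches from about 300 to 850 mm from the base axis. Payload 4.2 kg.
Tool frame: the origin (TCP) lies at the very end of the fingers, on their centre line; the grasp point (between the pads) lies 19 mm behind it; z points along the fingers, y is the direction in which the jaws open and shut (so a half turn about z gives the same grasp; the last joint's range is limited). The gripper opens to 91 mm and grips with 3 to 60 N. Pads are 32 mm wide; open, the fingers measure 118 mm over their backs; the gripper's body (76 mm by 178 mm) begins 60 mm behind the grasp point.
Start: joints at [-67.036, 18.312, 89.639, -0, 72.044, -1.146], TCP at [234.887, -524.854, 213.976] pointing down, gripper open.
Joint ranges: [-177.97, 177.97], [-48.28, 115.42], [12.27, 149.76], [-77.06, 257.06], [2.81, 150.46], [-146.56, 146.56]. Speed limits (degrees/s): [147.25, 147.25, 180, 180, 180, 180].

### API

Orientations are given as [roll, pitch, yaw] about the fixed x, y, z axes, in that order (R = Rz(yaw) Ry(pitch) Rx(roll)).
In Python, from workcell import monitor, eyes, job gives the robot as it stands.
- The arm moves only by the tool move_arm, never from a script. Its argument "increments" is a list that holds one entry, the list of rows, each a list of 7 numbers: the opening, from 0 (shut) to 1 (fully open), then the shift along the tool's x, y, z in cm, then the turn, a rotation vector about the tool's x, y, z in rad. In form: [[[jaw, x, y, z, ax, ay, az], ...]]. A call has 1 to 12 rows; each row shifts and turns the pose as measured when the row begins, along the tool's axes as they then stand; what a row does not reach is not made up. A row lasts 1/8 s, in which the tool goes at most 62.5 mm and 10.7 degrees, less where a joint would pass 70% of its speed; a pose out of reach is approached as far as the arm can. A call is refused whole if a number of a shift passes 6.25 or a number of a turn 0.188, either way. A call with a gripper value outside its range is refused whole. The fingers move at their own pace and stop on an object; "force" is the grip in N (left out, the last holds). Time passes only in rows, so rows that do not move let the fingers close. It gives the time, the measured TCP pose, the force and the opening at its end, in the units of the state.
- monitor.state(): the state, without advancing time (a new reading comes with each control period).
- eyes.grab_frame(name): name is "side" or "top" or "wrist"; returns a dict with "color" (400x640x3 uint8, red, green, blue), "z_map" (400x640 float32, mm along the optical axis (not along the pixel's ray), 0 where there is no reading), "camera_matrix" (3x3 intrinsics, pixels), "dist_coeffs" ([k1, k2, p1, p2, k3] as OpenCV has them; the pictures are not rectified), "rvec" (rotation vector, rad) and "tvec" (3), from world to camera coordinates, as OpenCV has them. Camera axes: x right, y down, z forward; pixel columns grow to the right and rows downward; lengths in mm; the calibration is good to about 2 mm. A picture is of the moment at which its call begins.
- job.job_done(): hands the job in, once; it reports no verdict.
The state is a dict: "time_s": time; "qpos": joint angles; "qvel": joint speeds; "effort": joint torques, N m; "ee_pos": TCP position; "ee_rot": TCP orientation; "force": force on the tool from outside, world axes, zero at the start; "torque": the same for the moment, N m; "gripper_width": finger opening in mm.
Only numpy, scipy, OpenCV 4.12 (cv2) and the standard library are available. Lean on these libraries where they do the work, as an engineer would, in place of code of your own. Each camera call takes 0.05 s, during which the arm holds its last target. There are 200 camera calls.

### The job

Make up the burner kit: set the large burner upright in the tray bay of the lower frame, then stack the upper frame over it with all four corner posts fully home in the lower frame's sockets, then set the small burner upright in either bay of the upper frame. Last, swing the latch on the lower frame round over the upper frame's rail to lock the stack, let go, and leave the other things on the bench where they are.

Things in the scene. Friction and masses are not known exactly. Their poses are not given: they have to be found in the camera images.
- lower_frame: Lower stacking frame, steel, fixed to the bench. Base plate 250 (x) x 170 (y) x 12 mm thick; origin at the centre of its underside, z up. Four square corner sockets, centres at x +-115, y +-75 mm: 21 mm wide inside, floor at z 12, straight walls to z 34, then flared out to 39 mm wide at the mouth, z 46. About 45 mm wide over all at the mouth.
- lower_bay (a point): Centre of the lower frame's one tray bay, at the middle of the frame on the plate's upper face (z 12 mm in the frame). The bay is 100 mm square inside with a lip 9 mm high.
- latch (a joint): Turn latch on a round post that stands at x +60, y +115 mm of the lower frame, outside its +y long side. Vertical hinge; grows clockwise seen from above: 0 = arm points along the frame's +x (open), about 1.5 (end stop) = arm points along the frame's -y, over the long rail of the stacked upper frame (locked; 1.25 or more counts). Stiff to about 0.04 N m, stays where it is left. Starts between 0 and 0.3.
- latch_grip (a point): On the latch's hinge axis, at z 137 mm of the lower frame. Here an upright black fin 38 mm long (along the arm), 12 mm thick, from z 115 to 150 mm turns with the latch; under it the arm, 16 mm wide and 8 mm thick (z 107 to 115), reaches 47 mm out from the axis on one side and 11 mm on the other. The point's x axis points along the arm.
- upper_frame: Upper stacking frame, steel, loose, 0.5 to 0.8 kg, starts standing on its posts on the bench. Origin in the plane of the post feet, at the centre, z up. Four round posts of 16 mm diameter at x +-115, y +-75 mm, feet tapered to 8 mm over the last 10 mm. Rails 250 x 170 mm outside, 10 mm wide, from z 73 to 91 mm. Fits the lower frame either way round (turned by half a turn); fully home its origin is 12 mm above the lower frame's origin.
- upper_handle (a point): Middle of the carrying handle's bar: bar along the upper frame's y at x 0, 14 mm thick (x), 20 mm tall (z 115 to 135 mm of the frame), 150 mm long, with a leg down to the rail at each end (y +-80 mm). Open below it. The frame's centre of mass lies under it.
- upper_bay0 (a point): Centre of the floor of the upper frame's bay at x -76 mm, z 79 mm of the frame. Bay 78 mm square inside, lip 12 mm high (rail tops at z 91 mm).
- upper_bay1 (a point): The same for the bay at x +76 mm.
- large_burner: Large gas burner, loose, round, 0.25 to 0.42 kg: aluminium skirt 84 mm across at the foot, narrowing upward, and a dark steel cap 58 mm across with straight sides from z 19 to the top at z 46 mm. Origin at the centre of its underside, z up.
- small_burner: Small gas burner, loose, 0.14 to 0.24 kg, same shape: skirt 62 mm across, cap 40 mm across from z 19 to the top at z 46 mm. Origin at the centre of its underside, z up.
- hex_nut: Bystander: brass nut, 26 mm across, 10 mm high; origin under its centre.
- control_knob: Bystander: steel control knob, 42 mm across, 31 mm high; origin under its centre.
- loose_cap: Bystander: flat dark burner cap, 52 mm across, 9 mm high; origin under its centre.
- screwdriver: Bystander: screwdriver lying on the bench; origin near its middle.
- tape_roll: Bystander: tape roll lying flat, 70 mm across, 22 mm high; origin under its centre.
- spray_can: Bystander: standing can, 54 mm across, 160 mm high; origin under its centre.
- carton: Bystander: closed carton 90 x 120 x 70 mm; origin under its centre.
Mind the look-alikes: they are no part of the job. Leave any purple look-alike of the small_burner alone.

How it is judged:
By the outcome, as a careful person would: the job done as asked, in the order asked, and still so for the second after the job is handed in, with the robot touching nothing.
It also fails if it takes over 72 s, if anything falls off the work surface, if the arm or the gripper's body presses on something with over 40 N, if the wrist force passes 120 N, or if a joint passes its speed limit or range.

## Working session

There is one attempt and no reset: what is moved stays moved. The work goes in short steps, Python scripts to look and compute and a tool call to move; the robot and the scene stay as the last step left them, time stands still between calls to the robot, and variables do not carry over. Pictures are saved under pics/ and viewed, about 8 in all and at most 12, crops included, and the job is handed in when it is done.

Besides the shell and the picture viewer there is one more tool, called after ">>>" by a JSON object that holds its "op" and its "data". move_arm: Moves the arm, as the interface text tells. Its arguments: {"type":"object","properties":{"increments":{"type":"array"},"force":{"type":"number"}},"required":["increments"]}

```bash
ls; mkdir -p pics
cat > h.py <<'E'
import numpy as np, cv2
from workcell import monitor, eyes, job
def grab(n):
    f=eyes.grab_frame(n); f['R']=cv2.Rodrigues(np.array(f['rvec'],float))[0]; f['t']=np.array(f['tvec'],float).ravel()
    f['K']=np.array(f['camera_matrix'],float); f['d']=np.array(f['dist_coeffs'],float); return f
def cloud(f):
    h,w=f['z_map'].shape; v,u=np.mgrid[0:h,0:w]
    p=cv2.undistortPoints(np.stack([u,v],-1).reshape(-1,1,2).astype(np.float64),f['K'],f['d']).reshape(h,w,2)
    z=f['z_map'].astype(float); c=np.dstack([p*z[...,None],z])
    W=(c-f['t'])@f['R']; W[z==0]=np.nan; return W
def ray(f,uv,zp):
    p=cv2.undistortPoints(np.array(uv,float).reshape(-1,1,2),f['K'],f['d']).reshape(-1,2)
    d=np.c_[p,np.ones(len(p))]@f['R']; o=-f['R'].T@f['t']
    return o+d*((zp-o[2])/d[:,2])[:,None]
def save(f,n): cv2.imwrite('pics/'+n,f['color'][...,::-1])
E
python3 - <<'E'
from h import *
for n in('top','side'):
    f=grab(n); save(f,n+'0.png'); np.savez(n+'0.npz',**{k:np.array(v) for k,v in f.items()})
    print(n,-f['R'].T@f['t'],f['R'][2])
print(monitor.state())
E
```

```text
pics
top [ 316.40691827  -10.10419679 1444.55811867] [ 0.19001507 -0.00241943 -0.98177819]
side [ 516.54232602 -810.21453578  865.39650388] [ 0.05615541  0.72711187 -0.68421846]
{'time_s': 0.1, 'qpos': array([-6.70358402e+01,  1.83489721e+01,  8.96984312e+01, -2.08494382e-03,
        7.20441555e+01, -1.14616361e+00]), 'qvel': array([ 0.01834706, -0.18600156, -0.0719118 , -0.03277889,  0.04915915,
       -0.15311515]), 'effort': array([ 1.17575155e-04, -4.13331914e+01, -2.32509327e+01,  7.28658331e-02,
        4.21823259e-02, -4.88264209e-05]), 'ee_pos': array([ 234.69919959, -524.43404072,  213.20106287]), 'ee_rot': array([-1.79908420e+02,  1.50519434e-04,  2.41109678e+01]), 'force': array([0.89681695, 0.73117416, 0.84169882]), 'torque': array([0.00795295, 0.03203482, 0.02717973]), 'gripper_width': 91.47549534822409}
```

View pics/top0.png

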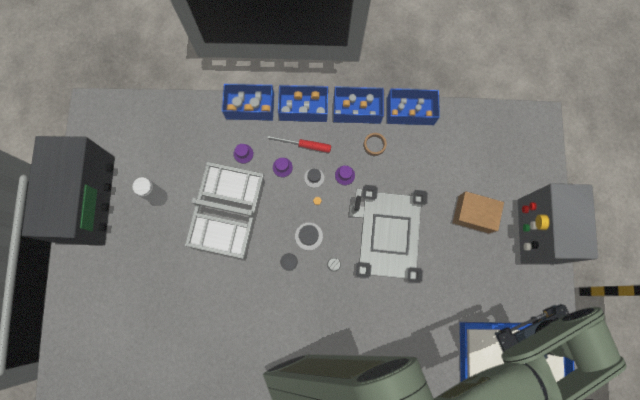

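View pics/side0.png

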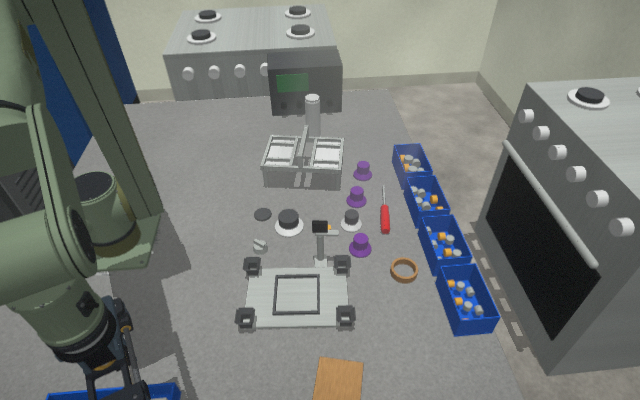

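Top view: the lower frame is at about (390,235), with the latch at (357,205) on its left (+y) side. The large burner is at (309,236), the grey small burner at (314,177) between purple look-alikes, and the upper frame at (226,211) with its handle running horizontally. The side view agrees.

Run:
```python
from h import *
f={k:v for k,v in np.load('top0.npz').items()}
C=cloud(f); X,Y,Z=C[...,0],C[...,1],C[...,2]
col=f['color'].astype(int); br=col.sum(2)/3
def at(u,v): return C[v,u]
for n,(u,v) in dict(bench=(330,300),big=(309,236),small=(314,177),plate=(390,210),handle=(222,209),fin=(357,203)).items(): print(n,at(u,v).round(1))
# burner caps: dark pixels in window -> enclosing circle -> ray at z46
def blob(mask,u,v,r):
    m=np.zeros(mask.shape,np.uint8); m[v-r:v+r,u-r:u+r]=mask[v-r:v+r,u-r:u+r]
    n,l,s,c=cv2.connectedComponentsWithStats(m); i=1+np.argmax(s[1:,4]); return l==i,c[i],s[i,4]
for n,u,v,r in(('big',309,236,18),('small',314,177,12)):
    m,c,a=blob((br<80),u,v,r); print(n,'dark',c,a,ray(f,c,46)[0].round(1),'cloudZ',np.nanmedian(Z[m]).round(1),'cloud mean',np.nanmean(C[m],0).round(1))
# sockets via dark pixels
S=[]
for u,v in((369,193),(419,198),(362,270),(414,275)):
    m,c,a=blob((br<95),u,v,12); e=C[m]; 
    p=ray(f,c,44)[0]; S.append(p); print('sock',c,a,p.round(1),np.nanpercentile(Z[m],[10,50,90]).round(1))
S=np.array(S); print('mean',S.mean(0), 'yaw',[np.degrees(np.arctan2(*(S[i]-S[j])[:2][::-1])).round(2) for i,j in((0,2),(1,3))],[np.linalg.norm(S[i]-S[j]).round(1) for i,j in((0,2),(1,3),(0,1),(2,3))])
# handle: high points near upper frame
w=np.zeros(Z.shape,bool); w[155:265,180:270]=1
m=w&(Z>118)&(Z<145); P=C[m][:,:2]; print('handle n',m.sum(),P.mean(0),np.nanmedian(Z[m])); 
(r)=cv2.minAreaRect(P.astype(np.float32)); print(r)
m=w&(Z>80)&(Z<100); P=C[m][:,:2]; print('rails',m.sum(),cv2.minAreaRect(P.astype(np.float32)))
w[:]=0; w[185:225,343:368]=1
m=w&(Z>135)&(Z<160);P=C[m][:,:2]; print('fin',m.sum(),P.mean(0),cv2.minAreaRect(P.astype(np.float32)),np.nanmedian(Z[m]))
m=w&(Z>95)&(Z<130);P=C[m][:,:2]; print('arm',m.sum(),cv2.minAreaRect(P.astype(np.float32)))
b=f['color']; cv2.imwrite('pics/crop1.png',np.hstack([cv2.resize(b[150:280,180:300],None,fx=3.2,fy=3.2,interpolation=2),cv2.resize(b[170:300,300:430],None,fx=3.2,fy=3.2,interpolation=2)])[:,:800,::-1])
```

```text
bench [298.9 -58.6   2.5]
big [480.9   8.3  44.8]
small [656.9  -1.   48.6]
plate [ 570.4 -233.    12.6]
handle [538.1 249.6 133.2]
fin [ 562.7 -121.1  150.6]Traceback (most recent call last):
  File "<stdin>", line 12, in <module>
  File "<stdin>", line 10, in blob
    return _wrapfunc(a, 'argmax', axis=axis, out=out, **kwds)
    return bound(*args, **kwds)
ValueError: attempt to get argmax of an empty sequence
```

```bash
cat > m.py <<'E'
from h import *
f={k:v for k,v in np.load('top0.npz').items()}
C=cloud(f); X,Y,Z=C[...,0],C[...,1],C[...,2]
col=f['color'].astype(int); br=col.sum(2)/3
print([br[v,u] for u,v in((309,236),(314,177),(369,193),(362,270),(390,210),(330,300))])
def blob(mask,u,v,r):
    m=np.zeros(mask.shape,np.uint8); m[v-r:v+r,u-r:u+r]=mask[v-r:v+r,u-r:u+r]
    n,l,s,c=cv2.connectedComponentsWithStats(m)
    if n<2: return m>0,np.zeros(2),0
    i=1+np.argmax(s[1:,4]); return l==i,c[i],s[i,4]
for n,u,v,r in(('big',309,236,18),('small',314,177,12)):
  for k,M in(('dark',br<br[v,u]+30),('z',(Z>36)&(Z<60))):
    m,c,a=blob(M,u,v,r); print(n,k,c.round(1),a,ray(f,c,46)[0].round(1),np.nanmean(C[m],0).round(1))
S=[]
for u,v in((369,193),(419,198),(362,270),(414,275)):
    m,c,a=blob((br<105),u,v,13); p=ray(f,c,44)[0]; 
    m2,c2,a2=blob((Z>36)&(Z<55),u,v,13); P=C[m2][:,:2]
    S.append(p); print('sock',c.round(1),a,p.round(1),'Z',c2.round(1),a2,(P.min(0)/2+P.max(0)/2).round(1),np.ptp(P,0).round(1))
S=np.array(S); print('mean',S.mean(0), 'yaw',[np.degrees(np.arctan2(*(S[i]-S[j])[:2][::-1])).round(2) for i,j in((0,2),(1,3))],[np.linalg.norm(S[i]-S[j]).round(1) for i,j in((0,2),(1,3),(0,1),(2,3))])
w=np.zeros(Z.shape,bool); w[155:265,180:270]=1
def rect(n,m): 
    P=C[m][:,:2]; r=cv2.minAreaRect(P.astype(np.float32)); print(n,m.sum(),P.mean(0).round(1),r,np.nanmedian(Z[m]).round(1))
rect('handle',w&(Z>118)&(Z<145)); rect('rails',w&(Z>80)&(Z<100))
w[:]=0; w[185:225,343:368]=1
rect('fin',w&(Z>135)&(Z<160)); rect('arm',w&(Z>95)&(Z<130))
w[:]=0; w[180:285,350:430]=1; rect('plate',w&(Z>7)&(Z<17))
b=f['color']; cv2.imwrite('pics/crop1.png',np.hstack([cv2.resize(b[150:270,180:300],None,fx=3.2,fy=3.2,interpolation=2),cv2.resize(b[170:290,300:430],None,fx=3.2,fy=3.2,interpolation=2)])[:,:,::-1])
E
python3 m.py
```

```text
[np.float64(97.0), np.float64(89.33333333333333), np.float64(174.66666666666666), np.float64(190.0), np.float64(178.66666666666666), np.float64(130.33333333333334)]
big dark [308.3 234.8] 313 [484.1  10.6  46. ] [484.2  10.6  45.5]
big z [308.2 234.6] 309 [484.9  10.7  46. ] [484.9  10.7  46. ]
small dark [313.8 175.3] 153 [ 6.628e+02 -1.000e-01  4.600e+01] [ 6.632e+02 -1.000e-01  4.440e+01]
small z [313.8 174.8] 141 [ 6.644e+02 -2.000e-01  4.600e+01] [ 6.644e+02 -2.000e-01  4.610e+01]
sock [366.7 193.8] 226 [ 611.6 -158.8   44. ] Z [369.8 191.6] 142 [ 617.9 -167.2] [45.1 45.5]
sock [419.7 196.8] 174 [ 607.3 -316.9   44. ] Z [420.2 196.8] 142 [ 606.1 -317.6] [43.7 43.9]
sock [361.7 269.7] 184 [ 387.7 -146.6   44. ] Z [363.2 269.6] 155 [ 387.2 -151.6] [45.7 44.3]
sock [414.5 275.3] 179 [ 375.5 -299.6   44. ] Z [414.8 274.7] 131 [ 377.7 -300.4] [42.7 42.1]
mean [ 495.52299695 -230.46885686   44.        ] yaw [np.float64(-3.14), np.float64(-4.27)] [np.float64(224.3), np.float64(232.4), np.float64(158.1), np.float64(153.5)]
handle 350 [544.5 250.2] ((545.4203491210938, 251.37472534179688), (169.16659545898438, 15.132933616638184), 79.69092559814453) 134.7
rails 2750 [545.1 251.1] ((545.7352905273438, 251.50604248046875), (170.7739715576172, 251.66114807128906), 79.51685333251953) 88.1
fin 65 [ 564.4 -122.7] ((564.5155029296875, -123.13153076171875), (12.121588706970215, 36.96885681152344), 82.66043853759766) 149.9
arm 64 [ 588.4 -123.9] ((578.7052001953125, -124.13885498046875), (15.72372817993164, 64.86070251464844), 81.08455657958984) 115.7
plate 3863 [ 497.4 -231.6] ((506.94403076171875, -233.73155212402344), (314.4267883300781, 241.46690368652344), 0.8296793103218079) 12.1
```

View pics/crop1.png

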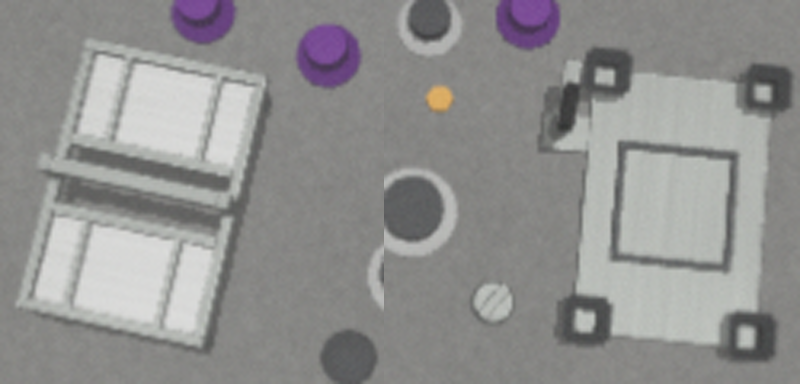

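```bash
cat > plan.py <<'E'
import sys,json
from h import *
def plan(jaw,tx,ty,tz,tyaw,n,s=None,trail=0):
    s=s or monitor.state(); p=np.array(s['ee_pos']); y=s['ee_rot'][2]
    d=(np.array([tx,ty,tz])-p)/n/10; dy=(tyaw-y+180)%360-180; rows=[]
    for i in range(n):
        a=np.radians(y+dy*i/n); t=[np.cos(a)*d[0]+np.sin(a)*d[1], np.sin(a)*d[0]-np.cos(a)*d[1], -d[2]]
        rows.append([jaw]+[round(float(v),2)+0. for v in t]+[0,0,round(float(-np.radians(dy)/n),3)])
    rows+=[[jaw]+[0]*6]*trail
    print(json.dumps([rows]),'tilt',np.round(s['ee_rot'][:2],2),'F',np.round(s['force'],1))
if __name__=='__main__': a=[float(v) for v in sys.argv[1:]]; plan(*a[:5],int(a[5]),trail=int(a[6]) if len(a)>6 else 0)
E
python3 plan.py 1 484.5 10.7 150 90 11 1
```

```text
[[[1.0, 4.06, -3.51, 0.57, 0, 0, -0.105], [1.0, 4.4, -3.07, 0.57, 0, 0, -0.105], [1.0, 4.7, -2.59, 0.57, 0, 0, -0.105], [1.0, 4.95, -2.09, 0.57, 0, 0, -0.105], [1.0, 5.14, -1.56, 0.57, 0, 0, -0.105], [1.0, 5.27, -1.02, 0.57, 0, 0, -0.105], [1.0, 5.35, -0.46, 0.57, 0, 0, -0.105], [1.0, 5.37, 0.1, 0.57, 0, 0, -0.105], [1.0, 5.33, 0.66, 0.57, 0, 0, -0.105], [1.0, 5.23, 1.21, 0.57, 0, 0, -0.105], [1.0, 5.08, 1.75, 0.57, 0, 0, -0.105], [1.0, 0, 0, 0, 0, 0, 0]]] tilt [-179.91    0.  ] F [0.9 0.7 0.8]
```

>>> {"op": "move_arm", "data": {"increments": [[[1,4.06,-3.51,0.5,0,0,-0.105],[1,4.4,-3.07,0.5,0,0,-0.105],[1,4.7,-2.59,0.5,0,0,-0.105],[1,4.95,-2.09,0.5,0,0,-0.105],[1,5.14,-1.56,0.5,0,0,-0.105],[1,5.27,-1.02,0.5,0,0,-0.105],[1,5.35,-0.46,0.5,0,0,-0.105],[1,5.37,0.1,0.5,0,0,-0.105],[1,5.33,0.66,0.5,0,0,-0.105],[1,5.23,1.21,0.5,0,0,-0.105],[1,5.08,1.75,0.5,0,0,-0.105],[1,0,0,0,0,0,0]]]}}

```text
time_s: 1.6
ee_pos: [480.8, 31.7, 153.8]
ee_rot: [-179.9, -0.2, 92.3]
force: [-0.3, -0.4, 0.3]
gripper_width: 91.4
```

Run:
```python
from h import *
import plan
f=grab('wrist'); save(f,'w1.png'); C=cloud(f); Z=C[...,2]
near=np.hypot(C[...,0]-484.5,C[...,1]-10.7)<45
m=near&(Z>40)&(Z<52); P=C[m]; print(m.sum(),np.median(P,0)); 
if m.sum()>20: print(cv2.minEnclosingCircle(P[:,:2].astype(np.float32)))
plan.plan(1,484.5,10.7,23,90,5,trail=1)
```

```text
2584 [486.26089361  12.40183196  46.12512306]
((486.18304443359375, 11.09883975982666), 29.0073184967041)
[[[1, -0.39, 0.07, 2.62, 0, 0, 0.008], [1, -0.39, 0.08, 2.62, 0, 0, 0.008], [1, -0.39, 0.08, 2.62, 0, 0, 0.008], [1, -0.39, 0.08, 2.62, 0, 0, 0.008], [1, -0.39, 0.09, 2.62, 0, 0, 0.008], [1, 0, 0, 0, 0, 0, 0]]] tilt [-1.7985e+02 -1.2000e-01] F [0.1 0.2 0.5]
```

>>> {"op": "move_arm", "data": {"increments": [[[1,-0.39,0.1,2.55,0,0,0.008],[1,-0.39,0.1,2.55,0,0,0.008],[1,-0.39,0.1,2.55,0,0,0.008],[1,-0.39,0.1,2.55,0,0,0.008],[1,-0.39,0.1,2.55,0,0,0.008],[1,0,0,0,0,0,0]]], "force": 30}}

```text
time_s: 2.4
ee_pos: [481.9, 2.4, 24.0]
ee_rot: [-179.8, 0.0, 89.1]
force: [0.0, 0.3, -0.4]
gripper_width: 91.3
```

>>> {"op": "move_arm", "data": {"increments": [[[1,0.8,0.35,0,0,0,0],[1,0,0,0,0,0,0],[0,0,0,0,0,0,0],[0,0,0,0,0,0,0],[0,0,0,0,0,0,0],[0,0,0,0,0,0,0]]]}}

```text
time_s: 3.15
ee_pos: [487.4, 10.1, 27.5]
ee_rot: [179.9, 0.0, 89.1]
force: [-0.4, -0.4, -0.3]
gripper_width: 57.3
```

```bash
python3 -c "
from plan import *
s=monitor.state(); print(s['ee_pos'],s['gripper_width'],s['force'])
plan(0,s['ee_pos'][0],s['ee_pos'][1],120,90,3)
s['ee_pos'][2]=120
plan(0,497.2,-234.2,120,85.9,5,s)
"
```

```text
[487.44224089  10.12473771  27.51889495] 57.32782103515848 [-0.42329738 -0.37317575 -0.2551861 ]
[[[0, 0.0, 0.0, -3.08, 0, 0, -0.005], [0, 0.0, 0.0, -3.08, 0, 0, -0.005], [0, 0.0, 0.0, -3.08, 0, 0, -0.005]]] tilt [1.7988e+02 4.0000e-02] F [-0.4 -0.4 -0.3]
[[[0, -4.88, 0.27, 0.0, 0, 0, 0.011], [0, -4.88, 0.33, 0.0, 0, 0, 0.011], [0, -4.88, 0.38, 0.0, 0, 0, 0.011], [0, -4.87, 0.44, 0.0, 0, 0, 0.011], [0, -4.87, 0.49, 0.0, 0, 0, 0.011]]] tilt [1.7988e+02 4.0000e-02] F [-0.4 -0.4 -0.3]
```

>>> {"op": "move_arm", "data": {"increments": [[[0,0,0,-3,0,0,0],[0,0,0,-4,0,0,0],[0,0,0,-4,0,0,0],[0,0,0,-4,0,0,0],[0,-4.8,0.2,0,0,0,0.01],[0,-4.8,0.25,0,0,0,0.01],[0,-4.8,0.3,0,0,0,0.01],[0,-4.8,0.35,0,0,0,0.01],[0,-4.2,0.4,0,0,0,0.01],[0,0,0,0,0,0,0]]]}}

```text
time_s: 4.4
ee_pos: [490.4, -229.9, 176.6]
ee_rot: [-179.5, -0.0, 86.3]
force: [0.6, 1.0, -2.6]
gripper_width: 57.3
```

```bash
python3 -c "
from plan import *
f=grab('wrist'); save(f,'w2.png'); C=cloud(f); Z=C[...,2]
s=monitor.state(); print(s['ee_pos'],s['gripper_width'],s['force'])
plan(0,497.2,-234.2,41,85.9,6,s)
m=(Z>35)&(Z<55)&(abs(C[...,0]-497)<160)&(abs(C[...,1]+234)<120); 
n,l,st,c=cv2.connectedComponentsWithStats(m.astype(np.uint8))
for i in range(1,n):
  if st[i,4]>150: P=C[l==i]; print(st[i],(P.min(0)/2+P.max(0)/2).round(1),np.ptp(P,0).round(1))
"
```

```text
[ 490.06830217 -228.26346144  176.49381854] 57.15198822522125 [-0.67965755  0.19848605 -3.21822845]
[[[0, -0.09, 0.12, 2.26, 0, 0, 0.001], [0, -0.09, 0.13, 2.26, 0, 0, 0.001], [0, -0.09, 0.13, 2.26, 0, 0, 0.001], [0, -0.09, 0.13, 2.26, 0, 0, 0.001], [0, -0.09, 0.13, 2.26, 0, 0, 0.001], [0, -0.09, 0.13, 2.26, 0, 0, 0.001]]] tilt [-1.794e+02 -9.000e-02] F [-0.7  0.2 -3.2]
[ 190  101   47   47 1464] [ 388.5 -149.5   41.5] [45.6 45.4 13. ]
[ 425  103   50   48 1529] [ 618.2 -166.5   41.2] [46.1 46.  12.4]
```

View pics/w2.png

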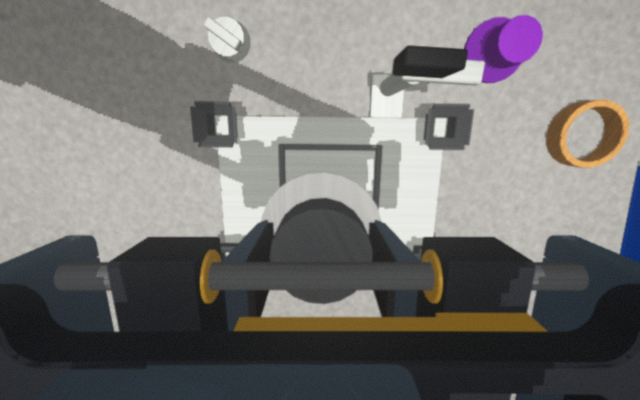

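>>> {"op": "move_arm", "data": {"increments": [[[0,-0.1,0.13,2.2,0,0,0],[0,-0.1,0.13,2.2,0,0,0],[0,-0.1,0.13,2.2,0,0,0],[0,-0.05,0.13,2.2,0,0,0],[0,-0.05,0.13,2.2,0,0,0],[0,0,0.1,1.6,0,0,0],[0,0,0,0.3,0,0,0],[0,0,0,0,0,0,0]]]}}

```text
time_s: 5.45
ee_pos: [495.1, -223.3, 44.6]
ee_rot: [-179.2, -0.2, 87.0]
force: [-1.9, -2.2, 2.2]
gripper_width: 57.6
```

>>> {"op": "move_arm", "data": {"increments": [[[0,-0.5,0.2,-0.8,0,0,0],[0,-0.5,0.1,0,0,0,0],[0,0,0,0,0,0,0.0]]]}}

```text
time_s: 5.82
ee_pos: [497.9, -232.3, 53.5]
ee_rot: [-179.3, -0.3, 87.0]
force: [0.5, -0.3, -2.3]
gripper_width: 56.9
```

>>> {"op": "move_arm", "data": {"increments": [[[0,0,0,0.7,0,0,0],[0,-0.05,0,0.5,0,0,0.01],[0,0,0,0.1,0,0,0],[0,0,0,0,0,0,0]]]}}

```text
time_s: 6.32
ee_pos: [497.6, -231.4, 40.5]
ee_rot: [-179.2, -0.4, 86.3]
force: [-1.7, -0.3, 0.8]
gripper_width: 57.4
```

Resting in the bay, so I'll release and rise. The full opening clears the plate by height.

>>> {"op": "move_arm", "data": {"increments": [[[0.9,0,0,0,0,0,0],[0.9,0,0,0,0,0,0],[0.9,0,0,0,0,0,0],[0.9,0,0,-2,0,0,0],[0.9,0,0,-4,0,0,0],[0.9,0,0,-5,0,0,0],[0.9,0,0,-5,0,0,0],[0.9,0,0,0,0,0,0]]]}}

```text
time_s: 7.32
ee_pos: [500.0, -233.2, 203.8]
ee_rot: [-179.2, -0.4, 86.3]
force: [-0.2, -0.1, -0.5]
gripper_width: 82.1
```

```bash
python3 -c "
from plan import *
f=grab('wrist'); save(f,'w3.png'); C=cloud(f); Z=C[...,2]
g=grab('top'); D=cloud(g)
for n,C in(('w',C),('t',D)):
  Z=C[...,2]; m=(Z>50)&(Z<68)&(np.hypot(C[...,0]-497,C[...,1]+233)<50); P=C[m]; print(n,m.sum(),np.median(P,0) if m.sum() else 0, cv2.minEnclosingCircle(P[:,:2].astype(np.float32)) if m.sum() else 0)
s=monitor.state(); print(s['ee_pos'],s['ee_rot'])
s['ee_pos'][2]=200
plan(.4,545.5,251.4,200,79.6,9,s)
"
```

```text
w 2159 [ 497.33286224 -229.08503072   58.13878045] ((496.99127197265625, -230.20907592773438), 28.925498962402344)
t 31 [ 506.06585265 -208.59996008   57.44884978] ((497.77008056640625, -225.46726989746094), 24.609907150268555)
[ 497.5245308  -232.0065214   199.61813628] [-178.69456644   -0.61194457   86.29270304]
[[[0.4, 5.39, 0.18, 0.0, 0, 0, 0.013], [0.4, 5.4, 0.11, 0.0, 0, 0, 0.013], [0.4, 5.4, 0.04, 0.0, 0, 0, 0.013], [0.4, 5.4, -0.03, 0.0, 0, 0, 0.013], [0.4, 5.4, -0.1, 0.0, 0, 0, 0.013], [0.4, 5.4, -0.17, 0.0, 0, 0, 0.013], [0.4, 5.39, -0.24, 0.0, 0, 0, 0.013], [0.4, 5.39, -0.31, 0.0, 0, 0, 0.013], [0.4, 5.38, -0.38, 0.0, 0, 0, 0.013]]] tilt [-178.69   -0.61] F [ 0.1  0.  -0.6]
```

```bash
cat > plan.py <<'E'
import sys,json
from h import *
from scipy.spatial.transform import Rotation as Ro
def plan(jaw,tx,ty,tz,tyaw,n,s=None,trail=0):
    s=s or monitor.state(); p=np.array(s['ee_pos']); R=Ro.from_euler('xyz',s['ee_rot'],degrees=True)
    d=(np.array([tx,ty,tz])-p)/n/10; w=(R.inv()*Ro.from_euler('xyz',[180,0,tyaw],degrees=True)).as_rotvec()/n; rows=[]
    for i in range(n):
        t=R.inv().apply(d); rows.append([jaw]+[round(float(v),2)+0. for v in t]+[round(float(v),3)+0. for v in w]); R=R*Ro.from_rotvec(w)
    print(json.dumps([rows+[[jaw]+[0]*6]*trail]),'pos',p.round(1),'rot',np.round(s['ee_rot'],2),'F',np.round(s['force'],1),'w',round(s['gripper_width'],1))
if __name__=='__main__': a=[float(v) for v in sys.argv[1:]]; plan(*a[:5],int(a[5]),trail=int(a[6]) if len(a)>6 else 0)
E
python3 plan.py .5 545.5 240 200 79.6 9 1
```

```text
[[[0.5, 5.27, 0.19, 0.05, -0.003, -0.001, 0.013], [0.5, 5.27, 0.13, 0.04, -0.003, -0.001, 0.013], [0.5, 5.27, 0.06, 0.04, -0.003, -0.001, 0.013], [0.5, 5.27, -0.01, 0.03, -0.003, -0.001, 0.013], [0.5, 5.27, -0.08, 0.03, -0.003, -0.001, 0.013], [0.5, 5.27, -0.15, 0.02, -0.003, -0.001, 0.013], [0.5, 5.27, -0.22, 0.01, -0.003, -0.001, 0.013], [0.5, 5.26, -0.29, 0.01, -0.003, -0.001, 0.013], [0.5, 5.26, -0.35, 0.0, -0.003, -0.001, 0.013], [0.5, 0, 0, 0, 0, 0, 0]]] pos [ 497.5 -232.   199.6] rot [-178.69   -0.61   86.29] F [ 0.1  0.  -0.6] w 82.3
```

>>> {"op": "move_arm", "data": {"increments": [[[0.5,5.25,0.19,0,-0.003,-0.001,0.013],[0.5,5.25,0.13,0,-0.003,-0.001,0.013],[0.5,5.25,0.06,0,-0.003,-0.001,0.013],[0.5,5.25,0,0,-0.003,-0.001,0.013],[0.5,5.25,-0.08,0,-0.003,-0.001,0.013],[0.5,5.25,-0.15,0,-0.003,-0.001,0.013],[0.5,5.25,-0.22,0,-0.003,-0.001,0.013],[0.5,5.25,-0.3,0,-0.003,-0.001,0.013],[0.5,5.25,-0.35,0,-0.003,-0.001,0.013],[0.5,0,0,0,0,0,0]]]}}

```text
time_s: 8.68
ee_pos: [538.4, 251.0, 179.6]
ee_rot: [-178.2, 0.6, 79.2]
force: [-0.5, -1.3, -0.5]
gripper_width: 45.6
```

```bash
python3 -c "
from plan import *
f=grab('wrist'); save(f,'w4.png'); C=cloud(f); Z=C[...,2]
m=(Z>128)&(Z<142)&(np.hypot(C[...,0]-545.5,C[...,1]-251)<95); P=C[m]; print(m.sum(),np.median(P,0),cv2.minAreaRect(P[:,:2].astype(np.float32)),cv2.fitLine(P[:,:2].astype(np.float32),1,0,.1,.1).ravel())
plan(.5,545.5,251.4,160,79.6,2)
"
```

```text
3454 [550.98770523 274.48891111 135.03008303] ((547.2152099609375, 252.61923217773438), (167.82386779785156, 13.577608108520508), 79.39871978759766) [1.8395816e-01 9.8293406e-01 5.4413849e+02 2.3700325e+02]
[[[0.5, 0.19, 0.38, 0.96, -0.016, 0.006, -0.005], [0.5, 0.19, 0.36, 0.97, -0.016, 0.006, -0.005]]] pos [538.  249.1 179.5] rot [-178.15    0.7    79.08] F [ 0.5 -0.5 -0.4] w 45.7
```

>>> {"op": "move_arm", "data": {"increments": [[[0.5,0.2,0.45,1.5,-0.016,0.006,-0.004],[0.5,0.15,0.4,1.8,-0.016,0.006,-0.004],[0.5,0,0,0,0,0,0]]]}}

```text
time_s: 9.1
ee_pos: [544.1, 246.4, 141.7]
ee_rot: [-179.7, 0.3, 79.4]
force: [-0.9, 0.0, -0.4]
gripper_width: 45.3
```

```bash
python3 plan.py .5 546.5 252 105 79.5 3 1
```

```text
[[[0.5, 0.21, 0.05, 1.22, -0.002, 0.002, 0.0], [0.5, 0.2, 0.05, 1.22, -0.002, 0.002, 0.0], [0.5, 0.2, 0.05, 1.22, -0.002, 0.002, 0.0], [0.5, 0, 0, 0, 0, 0, 0]]] pos [544.1 246.4 141.7] rot [-179.66    0.34   79.42] F [-0.9  0.  -0.4] w 45.3
```

>>> {"op": "move_arm", "data": {"increments": [[[0.5,0.25,0.06,1.2,-0.002,0.002,0],[0.5,0.3,0.06,1.2,-0.002,0.002,0],[0.5,0.3,0.06,1.2,-0.002,0.002,0],[0.5,0.1,0,0,0,0,0],[0.5,0,0,0,0,0,0]]], "force": 55}}

```text
time_s: 9.72
ee_pos: [548.0, 254.3, 103.7]
ee_rot: [180.0, -0.0, 79.3]
force: [-0.1, 0.1, -0.2]
gripper_width: 45.7
```

>>> {"op": "move_arm", "data": {"increments": [[[0,0,0,0,0,0,0],[0,0,0,0,0,0,0],[0,0,0,0,0,0,0],[0,0,0,0,0,0,0],[0,0,0,-2,0,0,0],[0,0,0,-4,0,0,0],[0,0,0,-5,0,0,0],[0,0,0,-5,0,0,0],[0,0,0,-3,0,0,0],[0,0,0,0,0,0,0]]], "force": 58}}

```text
time_s: 10.98
ee_pos: [544.5, 252.7, 289.9]
ee_rot: [-179.1, 0.6, 79.3]
force: [0.2, -0.4, -6.6]
gripper_width: 13.5
```

```bash
python3 -c "
from plan import *
plan(0,497.6,-233.4,285,86,11)
f=grab('side'); save(f,'s1.png'); g=grab('wrist'); save(g,'w5.png')
"
```

```text
[[[0, -4.42, 0.4, 0.09, -0.001, 0.001, -0.011], [0, -4.42, 0.36, 0.08, -0.001, 0.001, -0.011], [0, -4.43, 0.31, 0.08, -0.001, 0.001, -0.011], [0, -4.43, 0.26, 0.08, -0.001, 0.001, -0.011], [0, -4.43, 0.21, 0.07, -0.001, 0.001, -0.011], [0, -4.44, 0.17, 0.07, -0.001, 0.001, -0.011], [0, -4.44, 0.12, 0.07, -0.001, 0.001, -0.011], [0, -4.44, 0.07, 0.06, -0.001, 0.001, -0.011], [0, -4.44, 0.02, 0.06, -0.001, 0.001, -0.011], [0, -4.44, -0.02, 0.05, -0.001, 0.001, -0.011], [0, -4.44, -0.07, 0.05, -0.001, 0.001, -0.011]]] pos [544.5 252.7 289.9] rot [-179.1     0.63   79.31] F [ 0.2 -0.4 -6.6] w 13.5
```

View pics/s1.png

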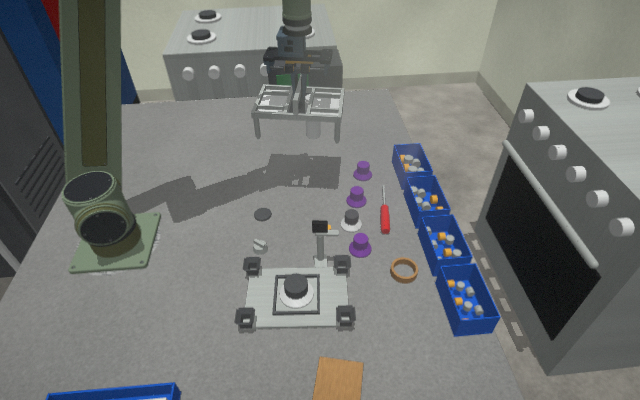

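The side view shows the frame lifted level at (298,105) and the large burner seated in the bay at (295,290). I'll traverse with a small upward bias.

>>> {"op": "move_arm", "data": {"increments": [[[0,-3,0.35,-0.1,-0.001,0.001,-0.011],[0,-4.3,0.36,-0.1,-0.001,0.001,-0.011],[0,-4.4,0.31,-0.1,-0.001,0.001,-0.011],[0,-4.4,0.26,-0.1,-0.001,0.001,-0.011],[0,-4.4,0.21,-0.1,-0.001,0.001,-0.011],[0,-4.4,0.17,-0.1,-0.001,0.001,-0.011],[0,-4.4,0.12,-0.1,-0.001,0.001,-0.011],[0,-4.4,0.07,-0.1,-0.001,0.001,-0.011],[0,-4.4,0.02,-0.1,-0.001,0.001,-0.011],[0,-4.4,0,-0.1,-0.001,0.001,-0.011],[0,-3,0,0,0,0,-0.01],[0,0,0,0,0,0,0]]]}}

```text
time_s: 12.58
ee_pos: [488.4, -214.5, 267.2]
ee_rot: [-175.9, 0.2, 86.5]
force: [0.4, 1.0, -6.8]
gripper_width: 13.6
```

```bash
python3 plan.py 0 497.6 -233.4 200 85.9 4 1
```

```text
[[[0.0, -0.45, 0.38, 1.66, -0.018, 0.001, 0.003], [0.0, -0.45, 0.35, 1.66, -0.018, 0.001, 0.003], [0.0, -0.45, 0.32, 1.67, -0.018, 0.001, 0.003], [0.0, -0.45, 0.29, 1.68, -0.018, 0.001, 0.003], [0.0, 0, 0, 0, 0, 0, 0]]] pos [ 488.4 -214.5  267.2] rot [-175.87    0.18   86.54] F [ 0.4  1.  -6.8] w 13.6
```

>>> {"op": "move_arm", "data": {"increments": [[[0,-0.8,0.5,-0.2,-0.025,0,0.003],[0,-0.8,0.4,0,-0.025,0,0.003],[0,-0.4,0.2,0.5,-0.018,0,0.003],[0,0,0.1,1.5,-0.005,0,0],[0,0,0,1.5,0,0,0],[0,0,0,1,0,0,0],[0,0,0,0,0,0,0]]]}}

```text
time_s: 13.45
ee_pos: [498.1, -233.3, 217.8]
ee_rot: [-180.0, -0.0, 86.2]
force: [0.2, -0.4, -7.0]
gripper_width: 13.9
```

```bash
python3 -c "
from plan import *
plan(0,497.6,-233.4,175,85.9,3)
g=grab('top'); save(g,'t2.png'); C=cloud(g); Z=C[...,2]; s=monitor.state()
f0=s['ee_pos'][2]-104
near=(abs(C[...,0]-497)<150)&(abs(C[...,1]+233)<100)
m=near&(abs(Z-f0-91)<6); P=C[m]; print(m.sum(),cv2.minAreaRect(P[:,:2].astype(np.float32)))
w=grab('wrist'); save(w,'w6.png')
"
```

```text
[[[0, -0.01, -0.02, 1.43, 0.0, 0.0, 0.001], [0, -0.01, -0.02, 1.43, 0.0, 0.0, 0.001], [0, -0.01, -0.02, 1.43, 0.0, 0.0, 0.001]]] pos [ 498.1 -233.3  217.8] rot [-1.800e+02 -2.000e-02  8.615e+01] F [ 0.2 -0.4 -7. ] w 13.9
704 ((496.9400634765625, -235.7665557861328), (169.2895965576172, 251.14259338378906), 86.34085845947266)
```

View pics/w6.png

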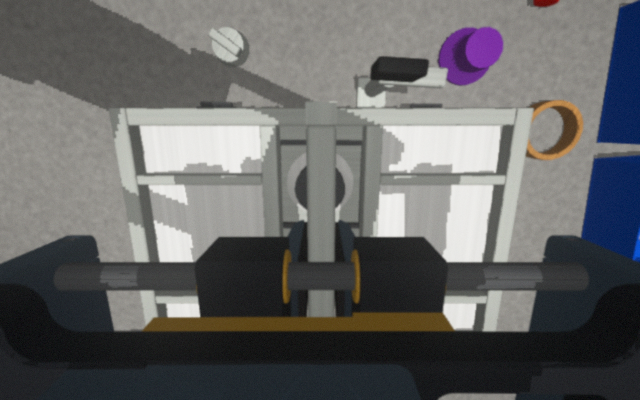

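>>> {"op": "move_arm", "data": {"increments": [[[0,0.2,0.08,1.2,0,0,0.003],[0,0.1,0.05,1.5,0,0,0.002],[0,0,0.05,1.4,0,0,0],[0,0,0,0.7,0,0,0],[0,0,0,0,0,0,0],[0,0,0,0,0,0,0]]]}}

```text
time_s: 14.3
ee_pos: [501.6, -230.8, 167.9]
ee_rot: [179.8, 0.1, 85.8]
force: [0.5, -0.7, -6.3]
gripper_width: 13.3
```

```bash
python3 plan.py 0 498.9 -231 150 85.9 2
```

```text
[[[0.0, -0.02, -0.14, 0.9, 0.002, 0.0, 0.0], [0.0, -0.02, -0.14, 0.9, 0.002, 0.0, 0.0]]] pos [ 501.6 -230.8  167.9] rot [1.7982e+02 5.0000e-02 8.5850e+01] F [ 0.5 -0.7 -6.3] w 13.3
```

>>> {"op": "move_arm", "data": {"increments": [[[0,0,-0.15,0.7,0.001,0,0],[0,0,-0.12,0.7,0,0,0],[0,0,0,0.5,0,0,0],[0,0,0,0,0,0,0],[0,0,0,0,0,0,0]]]}}

```text
time_s: 14.92
ee_pos: [499.2, -230.9, 148.4]
ee_rot: [179.8, 0.1, 85.8]
force: [-0.1, -0.6, -5.7]
gripper_width: 13.6
```

```bash
python3 plan.py 0 498.9 -231 116 85.9 6
```

```text
[[[0.0, 0.0, -0.01, 0.54, 0.001, 0.0, 0.0], [0.0, 0.0, -0.01, 0.54, 0.001, 0.0, 0.0], [0.0, 0.0, -0.01, 0.54, 0.001, 0.0, 0.0], [0.0, 0.0, -0.01, 0.54, 0.001, 0.0, 0.0], [0.0, 0.0, -0.01, 0.54, 0.001, 0.0, 0.0], [0.0, 0.0, -0.01, 0.54, 0.001, 0.0, 0.0]]] pos [ 499.2 -230.9  148.4] rot [1.7979e+02 9.0000e-02 8.5840e+01] F [-0.1 -0.6 -5.7] w 13.6
```

>>> {"op": "move_arm", "data": {"increments": [[[0,0,0,0.5,0,0,0],[0,0,0,0.5,0,0,0],[0,0,0,0.5,0,0,0],[0,0,0,0.5,0,0,0],[0,0,0,0,0,0,0]]]}}

```text
time_s: 15.55
ee_pos: [499.4, -230.9, 127.0]
ee_rot: [179.8, 0.1, 85.8]
force: [-0.0, 0.9, -6.3]
gripper_width: 13.6
```

>>> {"op": "move_arm", "data": {"increments": [[[0,0,0,0.4,0,0,0],[0,0,0,0.4,0,0,0],[0,0,0,0.3,0,0,0],[0,0,0,0.2,0,0,0],[0,0,0,0,0,0,0]]]}}

```text
time_s: 16.18
ee_pos: [499.9, -231.3, 117.2]
ee_rot: [179.7, 0.1, 85.8]
force: [-0.6, 0.7, -4.6]
gripper_width: 13.9
```

>>> {"op": "move_arm", "data": {"increments": [[[0,0,0,0.3,0,0,0],[0,0,0,0.3,0,0,0],[0,0,0,0,0,0,0],[0,0,0,0,0,0,0]]]}}

```text
time_s: 16.68
ee_pos: [500.1, -231.4, 117.2]
ee_rot: [179.5, 0.2, 85.8]
force: [0.1, 0.7, -3.9]
gripper_width: 13.7
```

```bash
cat > uf.py <<'E'
from h import *
import sys
for n in sys.argv[1:]:
    g=grab(n); C=cloud(g); Z=C[...,2]
    q=np.radians(-4.15); d=C[...,:2]-[497.6,-233.4]; lx=d[...,0]*np.cos(q)+d[...,1]*np.sin(q); ly=-d[...,0]*np.sin(q)+d[...,1]*np.cos(q)
    near=(abs(lx)<135)&(abs(ly)<95); m=near&(Z>88)&(Z<125)
    rail=m&((abs(abs(ly)-80)<4)|(abs(abs(lx)-120)<4))&(abs(lx)>15)
    for sx in(-1,1):
        for sy in(-1,1):
            k=rail&(lx*sx>40)&(ly*sy>25); print(n,sx,sy,k.sum(),np.nanmedian(Z[k]).round(2) if k.any() else None)
    P=C[m&(abs(Z-103)<5)]
    if len(P)>50: print(cv2.minAreaRect(P[:,:2].astype(np.float32)))
E
python3 uf.py top wrist; python3 plan.py 0 499 -231 116 85.9 1
```

```text
top -1 -1 16 102.98
top -1 1 112 102.42
top 1 -1 3 104.1
top 1 1 147 103.29
((499.00347900390625, -234.47618103027344), (170.8594970703125, 251.2864990234375), 85.85466766357422)
wrist -1 -1 275 103.19
wrist -1 1 2909 103.02
wrist 1 -1 756 103.0
wrist 1 1 3974 103.24
((500.0617370605469, -226.77252197265625), (156.1695098876953, 251.1269073486328), 85.71234130859375)
[[[0.0, 0.04, -0.13, 0.11, 0.008, 0.003, -0.002]]] pos [ 500.2 -231.5  117.1] rot [179.53   0.19  85.81] F [ 0.1 -0.3 -2. ] w 13.7
```

Home: the rails read 103 mm at all four corners. I'll release and go to the small burner.

>>> {"op": "move_arm", "data": {"increments": [[[0.5,0,0,0,0,0,0],[0.5,0,0,0,0,0,0],[0.5,0,0,0,0,0,0],[0.5,0,0,-2,0,0,0],[0.65,0,0,-4,0,0,0],[0.65,0,0,-4,0,0,0],[0.65,0,0,-3,0,0,0],[0.65,0,0,0,0,0,0]]]}}

```text
time_s: 17.77
ee_pos: [501.5, -232.3, 251.9]
ee_rot: [179.1, 0.4, 85.8]
force: [-0.6, 0.3, -1.1]
gripper_width: 59.2
```

```bash
python3 plan.py .65 664 -4 180 90 8 1; python3 uf.py wrist
```

```text
[[[0.65, 3.0, 1.81, 0.91, 0.002, 0.001, -0.009], [0.65, 2.98, 1.83, 0.91, 0.002, 0.001, -0.009], [0.65, 2.97, 1.86, 0.9, 0.002, 0.001, -0.009], [0.65, 2.95, 1.89, 0.9, 0.002, 0.001, -0.009], [0.65, 2.93, 1.92, 0.9, 0.002, 0.001, -0.009], [0.65, 2.91, 1.95, 0.9, 0.002, 0.001, -0.009], [0.65, 2.89, 1.98, 0.9, 0.002, 0.001, -0.009], [0.65, 2.87, 2.0, 0.9, 0.002, 0.001, -0.009], [0.65, 0, 0, 0, 0, 0, 0]]] pos [ 501.5 -232.3  251.9] rot [179.12   0.39  85.83] F [-0.6  0.3 -1.1] w 59.2
wrist -1 -1 169 102.82
wrist -1 1 958 103.0
wrist 1 -1 510 102.64
wrist 1 1 1219 102.95
((500.1738586425781, -231.31011962890625), (164.62867736816406, 250.9768829345703), 85.85601043701172)
```

>>> {"op": "move_arm", "data": {"increments": [[[0.65,3,1.8,0,0.002,0.001,-0.009],[0.65,3,1.8,0,0.002,0.001,-0.009],[0.65,2.95,1.85,0,0.002,0.001,-0.009],[0.65,2.95,1.9,0,0.002,0.001,-0.009],[0.65,2.9,1.9,0.5,0.002,0.001,-0.009],[0.65,2.9,1.95,1,0.002,0.001,-0.009],[0.65,2.9,2,2,0.002,0.001,-0.009],[0.65,2.5,2,2,0.002,0.001,-0.009],[0.65,0,0,0,0,0,0],[0.65,0,0,0,0,0,0]]]}}

```text
time_s: 19.08
ee_pos: [658.5, -0.1, 173.2]
ee_rot: [-178.1, -0.3, 90.0]
force: [0.8, 0.5, 0.4]
gripper_width: 59.4
```

```bash
python3 -c "
from plan import *
f=grab('wrist'); save(f,'w7.png'); C=cloud(f); Z=C[...,2]
m=(Z>40)&(Z<52)&(np.hypot(C[...,0]-664,C[...,1])<32); P=C[m]; c=cv2.minEnclosingCircle(P[:,:2].astype(np.float32)) if m.any() else None; print(m.sum(),c, np.median(f['color'][m],0))
x,y=c[0] if c else (664,0)
plan(.65,x,y,70,90,4)
"
```

```text
1141 ((666.6680908203125, -0.04536658525466919), 19.88799285888672) [81. 81. 82.]
[[[0.65, -0.01, 0.3, 2.57, -0.008, -0.001, 0.0], [0.65, -0.01, 0.28, 2.57, -0.008, -0.001, 0.0], [0.65, 0.0, 0.25, 2.57, -0.008, -0.001, 0.0], [0.65, 0.0, 0.23, 2.58, -0.008, -0.001, 0.0]]] pos [ 6.583e+02 -2.000e-01  1.731e+02] rot [-178.06   -0.3    89.96] F [-1.3 -0.1 -0.5] w 59.4
```

>>> {"op": "move_arm", "data": {"increments": [[[0.65,0,0.4,1.5,-0.016,-0.002,0],[0.65,0,0.3,2.5,-0.016,-0.002,0],[0.65,0.1,0.1,2.5,0,0,0],[0.65,0.1,0,2.5,0,0,0],[0.65,0,0,0,0,0,0],[0.65,0,0,0,0,0,0]]]}}

```text
time_s: 19.88
ee_pos: [665.6, -4.2, 86.9]
ee_rot: [179.5, 0.0, 89.6]
force: [-0.0, -0.1, 0.1]
gripper_width: 59.3
```

```bash
python3 plan.py .65 666.3 -0.1 24 90 3 1
```

```text
[[[0.65, 0.14, 0.01, 2.1, 0.003, 0.0, -0.003], [0.65, 0.14, 0.01, 2.1, 0.003, 0.0, -0.003], [0.65, 0.14, 0.02, 2.1, 0.003, 0.0, -0.003], [0.65, 0, 0, 0, 0, 0, 0]]] pos [665.6  -4.2  86.9] rot [1.7954e+02 3.0000e-02 8.9550e+01] F [-0.  -0.1  0.1] w 59.3
```

>>> {"op": "move_arm", "data": {"increments": [[[0.65,0.15,0.02,2,0.003,0,-0.003],[0.65,0.15,0.02,2,0.003,0,-0.003],[0.65,0.15,0.02,1.9,0.003,0,-0.003],[0.65,0,0,0,0,0,0],[0.65,0,0,0,0,0,0]]], "force": 30}}

```text
time_s: 20.5
ee_pos: [667.3, 0.3, 25.1]
ee_rot: [180.0, 0.0, 90.1]
force: [0.9, 0.0, -0.0]
gripper_width: 59.2
```

>>> {"op": "move_arm", "data": {"increments": [[[0,0,0,0,0,0,0],[0,0,0,0,0,0,0],[0,0,0,0,0,0,0],[0,0,0,0,0,0,0],[0,0,0,-2,0,0,0],[0,0,0,-5,0,0,0],[0,0,0,-5,0,0,0],[0,0,0,-5,0,0,0],[0,0,0,-3,0,0,0],[0,0,0,0,0,0,0],[0,0,0,0,0,0,0]]]}}

```text
time_s: 21.88
ee_pos: [665.7, 0.3, 228.8]
ee_rot: [-179.8, 0.0, 90.1]
force: [0.0, 0.5, -1.6]
gripper_width: 39.0
```

```bash
python3 plan.py 0 574.8 -236 225 85.9 7 1
```

```text
[[[0.0, -3.37, -1.3, 0.06, -0.001, 0.0, 0.01], [0.0, -3.39, -1.27, 0.06, -0.001, 0.0, 0.01], [0.0, -3.4, -1.23, 0.06, -0.001, 0.0, 0.01], [0.0, -3.41, -1.2, 0.06, -0.001, 0.0, 0.01], [0.0, -3.43, -1.16, 0.06, -0.001, 0.0, 0.01], [0.0, -3.44, -1.13, 0.06, -0.001, 0.0, 0.01], [0.0, -3.45, -1.09, 0.06, -0.001, 0.0, 0.01], [0.0, 0, 0, 0, 0, 0, 0]]] pos [6.657e+02 3.000e-01 2.288e+02] rot [-1.7978e+02  3.0000e-02  9.0080e+01] F [ 0.   0.5 -1.6] w 39.0
```

>>> {"op": "move_arm", "data": {"increments": [[[0,-3,-1.3,-0.1,-0.001,0,0.01],[0,-3.4,-1.25,-0.1,-0.001,0,0.01],[0,-3.4,-1.25,-0.1,-0.001,0,0.01],[0,-3.4,-1.2,-0.1,-0.001,0,0.01],[0,-3.4,-1.15,-0.1,-0.001,0,0.01],[0,-3.4,-1.15,0,-0.001,0,0.01],[0,-3,-1.1,0,0,0,0.01],[0,0,0,0,0,0,0],[0,0,0,0,0,0,0]]]}}

```text
time_s: 23.0
ee_pos: [564.5, -230.9, 212.5]
ee_rot: [-178.1, -0.4, 86.0]
force: [-0.4, -0.2, -0.8]
gripper_width: 39.5
```

```bash
python3 plan.py 0 574.8 -239.5 160 85.9 4 1
```

```text
[[[0.0, -0.21, 0.31, 1.3, -0.008, -0.002, 0.001], [0.0, -0.2, 0.3, 1.3, -0.008, -0.002, 0.001], [0.0, -0.2, 0.29, 1.31, -0.008, -0.002, 0.001], [0.0, -0.2, 0.28, 1.31, -0.008, -0.002, 0.001], [0.0, 0, 0, 0, 0, 0, 0]]] pos [ 564.5 -230.9  212.5] rot [-178.11   -0.41   86.03] F [-0.4 -0.2 -0.8] w 39.5
```

>>> {"op": "move_arm", "data": {"increments": [[[0,-0.4,0.6,0.5,-0.016,-0.004,0.001],[0,-0.3,0.4,1.5,-0.016,-0.004,0.001],[0,0,0.1,1.5,0,0,0],[0,0,0,1.2,0,0,0],[0,0,0,0,0,0,0],[0,0,0,0,0,0,0]]]}}

```text
time_s: 23.75
ee_pos: [576.6, -235.4, 160.7]
ee_rot: [-179.9, -0.0, 86.2]
force: [-0.4, -0.2, -1.0]
gripper_width: 39.0
```

```bash
python3 plan.py 0 574.8 -239.5 118 85.9 5 1
```

```text
[[[0.0, -0.08, -0.03, 0.85, 0.0, 0.0, 0.001], [0.0, -0.08, -0.03, 0.85, 0.0, 0.0, 0.001], [0.0, -0.08, -0.03, 0.85, 0.0, 0.0, 0.001], [0.0, -0.08, -0.03, 0.85, 0.0, 0.0, 0.001], [0.0, -0.08, -0.03, 0.85, 0.0, 0.0, 0.001], [0.0, 0, 0, 0, 0, 0, 0]]] pos [ 576.6 -235.4  160.7] rot [-1.7994e+02 -1.0000e-02  8.6190e+01] F [-0.4 -0.2 -1. ] w 39.0
```

>>> {"op": "move_arm", "data": {"increments": [[[0,-0.15,-0.05,0.9,0,0,0.001],[0,-0.12,-0.04,0.9,0,0,0],[0,-0.1,-0.04,0.9,0,0,0],[0,0,0,0.8,0,0,0],[0,0,0,0.5,0,0,0],[0,0,0,0,0,0,0],[0,0,0,0,0,0,0]]]}}

```text
time_s: 24.62
ee_pos: [575.3, -239.6, 118.6]
ee_rot: [180.0, 0.0, 86.1]
force: [0.4, -0.5, -1.4]
gripper_width: 39.4
```

>>> {"op": "move_arm", "data": {"increments": [[[0,0,0,0.2,0,0,0],[0,0,0,0,0,0,0],[0.65,0,0,0,0,0,0],[0.65,0,0,0,0,0,0],[0.65,0,0,0,0,0,0],[0.65,0,0,-1.5,0,0,0],[0.65,0,0,-4,0,0,0],[0.65,0,0,-5,0,0,0],[0.65,0,0,0,0,0,0],[0.65,0,0,0,0,0,0]]]}}

```text
time_s: 25.88
ee_pos: [576.3, -239.9, 229.6]
ee_rot: [179.7, 0.1, 86.1]
force: [-0.3, -0.1, -0.8]
gripper_width: 59.3
```

```bash
python3 -c "
from plan import *
f=grab('wrist'); save(f,'w8.png'); C=cloud(f); Z=C[...,2]
m=(Z>130)&(Z<142)&(np.hypot(C[...,0]-575,C[...,1]+239)<35); P=C[m]; print(m.sum(),np.median(P,0),cv2.minEnclosingCircle(P[:,:2].astype(np.float32)) if m.any() else None)
d=C[...,:2]-[564.5,-123.3]; k=(np.hypot(d[...,0],d[...,1])<40)&(Z>143)&(Z<156); P=C[k]; print(k.sum(), cv2.minAreaRect(P[:,:2].astype(np.float32)) if k.any() else None,np.median(P,0))
plan(.5,564.8,-123.4,200,172.7,9)
"
```

```text
1434 [ 575.42669015 -239.09018096  137.04270195] ((575.5182495117188, -239.9193115234375), 19.83321189880371)
858 ((566.070556640625, -122.60181427001953), (12.194034576416016, 37.76025390625), 82.78370666503906) [ 566.10136416 -123.26715138  149.82892882]
[[[0.5, 1.29, -0.22, 0.33, 0.0, 0.001, -0.168], [0.5, 1.3, 0.0, 0.33, 0.0, 0.001, -0.168], [0.5, 1.29, 0.22, 0.33, 0.0, 0.001, -0.168], [0.5, 1.23, 0.43, 0.33, 0.0, 0.001, -0.168], [0.5, 1.14, 0.63, 0.33, 0.0, 0.001, -0.168], [0.5, 1.02, 0.81, 0.33, 0.0, 0.001, -0.168], [0.5, 0.87, 0.97, 0.33, 0.0, 0.001, -0.168], [0.5, 0.7, 1.1, 0.33, 0.0, 0.001, -0.168], [0.5, 0.5, 1.2, 0.33, 0.0, 0.001, -0.168]]] pos [ 576.6 -240.   229.9] rot [1.796e+02 1.500e-01 8.612e+01] F [-0.4  0.6  0.2] w 59.1
```

>>> {"op": "move_arm", "data": {"increments": [[[0.5,1.29,-0.22,0,0,0,-0.168],[0.5,1.3,0,0,0,0,-0.168],[0.5,1.29,0.22,0,0,0,-0.168],[0.5,1.23,0.43,0,0,0,-0.168],[0.5,1.14,0.63,0,0,0,-0.168],[0.5,1,0.8,0,0,0,-0.168],[0.5,0.87,0.97,0,0,0,-0.168],[0.5,0.7,1.1,0,0,0,-0.168],[0.5,0.5,1.2,0,0,0,-0.15],[0.5,0,0,0,0,0,0],[0.5,0,0,0,0,0,0]]]}}

```text
time_s: 27.3
ee_pos: [555.2, -118.9, 215.9]
ee_rot: [179.8, -1.2, 174.3]
force: [0.5, 0.1, -0.5]
gripper_width: 45.3
```

```bash
python3 plan.py .5 565.4 -123 165 172.8 4 1
```

```text
[[[0.5, -0.29, -0.08, 1.27, 0.001, -0.005, 0.007], [0.5, -0.28, -0.08, 1.27, 0.001, -0.005, 0.007], [0.5, -0.28, -0.08, 1.27, 0.001, -0.005, 0.007], [0.5, -0.27, -0.07, 1.27, 0.001, -0.005, 0.007], [0.5, 0, 0, 0, 0, 0, 0]]] pos [ 555.2 -118.9  215.9] rot [179.84  -1.16 174.33] F [ 0.5  0.1 -0.5] w 45.3
```

>>> {"op": "move_arm", "data": {"increments": [[[0.5,-0.6,0.1,1,0.002,-0.01,0.013],[0.5,-0.4,0.2,1.3,0.002,-0.01,0.013],[0.5,0,0,1.3,0,0,0],[0.5,0,0,1.2,0,0,0],[0.5,0,0,0,0,0,0],[0.5,0,0,0,0,0,0]]]}}

```text
time_s: 28.05
ee_pos: [565.6, -118.6, 163.1]
ee_rot: [-179.9, -0.1, 172.4]
force: [-0.3, 0.4, 0.2]
gripper_width: 45.4
```

```bash
python3 plan.py .5 565.4 -123 121 172.8 4 1
```

```text
[[[0.5, -0.01, -0.11, 1.05, 0.0, 0.0, -0.002], [0.5, -0.01, -0.11, 1.05, 0.0, 0.0, -0.002], [0.5, -0.01, -0.11, 1.05, 0.0, 0.0, -0.002], [0.5, -0.01, -0.11, 1.05, 0.0, 0.0, -0.002], [0.5, 0, 0, 0, 0, 0, 0]]] pos [ 565.6 -118.6  163.1] rot [-1.7989e+02 -6.0000e-02  1.7240e+02] F [-0.3  0.4  0.2] w 45.4
```

>>> {"op": "move_arm", "data": {"increments": [[[0.5,0,-0.2,1,0,0,-0.002],[0.5,0,-0.15,1,0,0,-0.002],[0.5,0,-0.1,1,0,0,-0.002],[0.5,0,0,0.9,0,0,0],[0.5,0,0,0,0,0,0],[0.5,0,0,0,0,0,0]]], "force": 20}}

```text
time_s: 28.8
ee_pos: [565.2, -123.6, 121.8]
ee_rot: [-179.9, -0.0, 172.8]
force: [0.2, -0.2, 0.8]
gripper_width: 45.7
```

>>> {"op": "move_arm", "data": {"increments": [[[0,0,0,0,0,0,0],[0,0,0,0,0,0,0],[0,0,0,0,0,0,0],[0,0,0,0,0,0,0],[0,0,0,0,0,0,0.08],[0,0,0,0,0,0,0.12],[0,0,0,0,0,0,0.12],[0,0,0,0,0,0,0.12],[0,0,0,0,0,0,0]]]}}

```text
time_s: 29.92
ee_pos: [566.0, -122.7, 122.7]
ee_rot: [-180.0, 0.1, 146.8]
force: [0.4, 0.4, 0.0]
gripper_width: 11.8
```

```bash
python3 plan.py 0 565.3 -123.2 121 92 6 1; python3 uf.py wrist
```

```text
[[[0.0, 0.01, -0.01, 0.03, 0.0, 0.0, 0.16], [0.0, 0.0, -0.01, 0.03, 0.0, 0.0, 0.16], [0.0, 0.0, -0.01, 0.03, 0.0, 0.0, 0.16], [0.0, 0.0, -0.01, 0.03, 0.0, 0.0, 0.16], [0.0, 0.0, -0.01, 0.03, 0.0, 0.0, 0.16], [0.0, -0.01, -0.01, 0.03, 0.0, 0.0, 0.16], [0.0, 0, 0, 0, 0, 0, 0]]] pos [ 566.  -122.7  122.7] rot [-1.8000e+02  1.3000e-01  1.4685e+02] F [0.4 0.4 0. ] w 11.8
wrist -1 -1 112 93.88
wrist -1 1 3380 102.91
wrist 1 -1 0 None
wrist 1 1 162 102.47
((494.8120422363281, -233.0887908935547), (169.50006103515625, 240.76954650878906), 85.7091064453125)
```

>>> {"op": "move_arm", "data": {"increments": [[[0,0,0,0,0,0,0.12],[0,0,0,0,0,0,0.15],[0,0,0,0,0,0,0.15],[0,0,0,0,0,0,0.15],[0,0,0,0,0,0,0.15],[0,0,0,0,0,0,0.12],[0,0,0,0,0,0,0.06],[0,0,0,0,0,0,0]]]}}

```text
time_s: 30.98
ee_pos: [566.5, -122.5, 122.7]
ee_rot: [179.9, 0.1, 94.6]
force: [0.2, 0.5, -0.5]
gripper_width: 12.1
```

>>> {"op": "move_arm", "data": {"increments": [[[0,0,0,0,0,0,0.04],[0,0,0,0,0,0,0],[0.4,0,0,0,0,0,0],[0.4,0,0,0,0,0,0],[0.4,0,0,0,0,0,0],[0.4,0,0,-1.5,0,0,0],[0.4,0,0,-4,0,0,0],[0.4,0,0,-5,0,0,0],[0.4,5,0,-2,0,0,0],[0.4,5,0,0,0,0,0],[0.4,5,0,0,0,0,0],[0.4,0,0,0,0,0,0]]]}}

```text
time_s: 32.48
ee_pos: [560.7, 30.6, 259.4]
ee_rot: [179.3, 0.1, 92.6]
force: [-0.0, -0.6, -0.7]
gripper_width: 36.7
```

```bash
python3 -c "
from plan import *
print(monitor.state()['ee_pos'])
for n in('top','side'):
  f=grab(n); save(f,n+'9.png'); C=cloud(f); Z=C[...,2]
  d=C[...,:2]-[565.3,-123]; k=(np.hypot(d[...,0],d[...,1])<40)&(Z>140)&(Z<156); P=C[k]
  if len(P): print('fin',k.sum(), cv2.minAreaRect(P[:,:2].astype(np.float32)))
  m=(Z>130)&(Z<142)&(np.hypot(C[...,0]-575,C[...,1]+239)<28); print('small',m.sum(),np.median(C[m],0))
"; python3 uf.py top
```

```text
[560.7377373   30.5663194  259.43670295]
fin 67 ((565.2064819335938, -122.64979553222656), (13.030609130859375, 35.983184814453125), 2.5067474842071533)
small 159 [ 574.73607718 -239.14597144  136.73854146]
fin 69 ((566.1202392578125, -123.52281188964844), (11.764379501342773, 37.311283111572266), 2.861830234527588)
small 216 [ 575.15536959 -242.52468865  136.89255697]
top -1 -1 151 102.16
top -1 1 148 102.66
top 1 -1 167 101.7
top 1 1 149 103.18
((498.73187255859375, -234.96963500976562), (172.0121612548828, 251.21054077148438), 85.90621948242188)
```

View pics/top9.png

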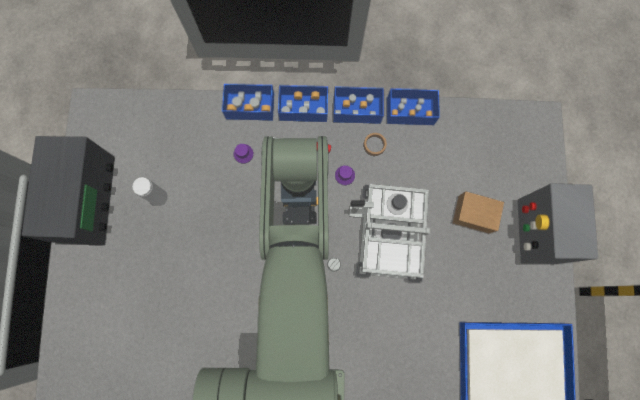

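View pics/side9.png

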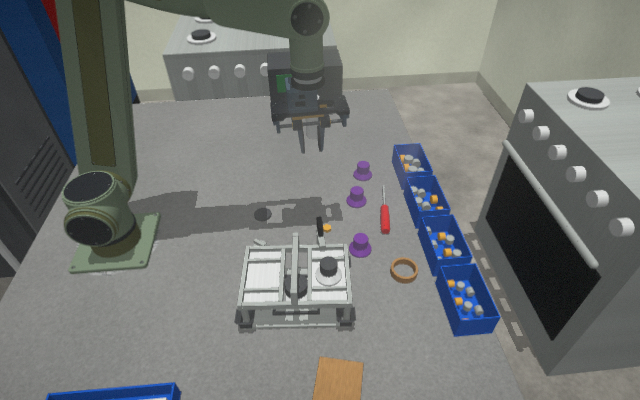

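The top view shows the stack assembled at (395,230), the small burner at (399,203) and the fin pointing along -y at (361,203). In the side view, the large burner is under the frame at (295,285) and the bystanders in view haven't moved.

```bash
python3 -c "
from h import *
job.job_done()"
```

```text
the job is handed in; nothing more can be done
```

The burner kit is made up and handed in at about 32.7 s of the 72 s allowed. I followed the order asked: large burner, upper frame, small burner, then latch.

My last checks showed:
- **Large burner:** it sits upright in the lower bay, with its cap top at 58.1 mm against an expected 58. It is about 3 mm off the bay centre, within the 8 mm clearance. This was measured before the frame went on; afterwards I only saw it in the side view.
- **Upper frame:** it is fully home. After I let go, the near-range wrist camera read the rail tops at 102.6–103.0 mm at all four corners, against an expected 103. The final top-camera reading was more scattered, 101.7–103.2 mm, with the lowest value on the -y side. I put that down to camera error.
- **Small burner:** it is the grey one, upright in the +x bay (`upper_bay1`). Its cap top is at 137 mm, as expected, and it is within about 1 mm of the bay centre.
- **Latch:** it is at about 1.45 rad (1.25 or more counts as locked), released, with the arm over the rail.
- **Everything else:** the gripper is well clear of everything. The purple look-alikes and other bystanders that I could see in the last top and side views had not moved. The arm hid some of them from the top camera, and I did not measure their positions.

On the first try at lowering the large burner it drifted about 10 mm in y, with a contact force of about 2 N. I lifted it, re-centred and seated it properly.

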